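# Hang the cover plate and lock the rack with its keeper bar

## Robot

A 6-joint arm with a two-finger parallel gripper is mounted at the origin on the work surface. World frame = base frame: x ahead of the robot, y to its left, z up, the work surface at z = 0. Lengths are in m, angles in degrees, forces in N, time in s.
With the tool pointing down it reaches from about 0.375 to 0.9 m from the base axis. Payload 3.1 kg.
Tool frame: the origin (TCP) lies at the very end of the fingers, on their centre line; the grasp point (between the pads) lies 19 mm behind it; z points along the fingers, y is the line along which they close (so a half turn about z gives the same grasp; the last joint's range is limited). The gripper opens to 87 mm and grips with 3 to 60 N. Pads are 19 mm wide; open, the fingers measure 117 mm over their backs; the gripper's body (75 mm by 190 mm) begins 51 mm behind the grasp point.
Start: joints at [-75.774, 30.224, 82.088, -0, 67.689, -10.227], TCP at [0.259, -0.569, 0.2] pointing down, gripper open.
Joint ranges: [-176.69, 176.69], [-43.24, 126.21], [12.49, 139.97], [-82, 262], [0, 151.66], [-163.58, 163.58]. Speed limits (degrees/s): [159.86, 159.86, 180, 180, 180, 180].

## Interface

Orientations are given as a 3x3 rotation matrix whose columns are the frame's x, y, z axes.
In Python, from rig import readout, cams, bot gives the robot as it stands.
- The arm moves only by the shell command python3 -m inch 'ROWS'. ROWS is JSON, a list of rows, each a list of 5 numbers: the shift along the world's x, y, z in cm, then the turn about the world's z in degrees, then the finger opening in cm, from 0 to 8.7. In form: [[dx, dy, dz, twist, fingers], ...]. A call has 1 to 10 rows; each row is the pose to reach, as a shift and turn from the pose commanded when the call began; what a row does not reach only later rows make up. A row lasts 1/12 s, in which the tool goes at most 41.7 mm and 7.16 degrees, less where a joint would pass 70% of its speed; a pose out of reach is approached as far as the arm can. A call with a gripper value outside its range is refused whole. The fingers move at their own pace and stop on an object; the grip force is fixed at half the most. Time passes only in rows, so rows that repeat a pose let the fingers close. It gives the time, the measured TCP pose, the force, the opening and the grip force at its end, in the units of the state.
- readout.read_state(): the state, without advancing time (a new reading comes with each control period).
- cams.capture(name): name is "scene" or "side" or "wrist"; returns a dict with "image" (400x640x3 uint8, blue, green, red), "intrinsics" (3x3 intrinsics, pixels), "k1" (the pictures are not rectified: a ray, as slopes to the right and down, at radius r is drawn at 1 + k1 r^2 times it, then the intrinsics apply), "xyz" and "rotation" of the camera in the world; the wrist camera has in their place "tool_from_camera" (4x4, takes a point from camera to tool coordinates, whose origin is the TCP and whose axes are the flange's). Camera axes: x right, y down, z forward; pixel columns grow to the right and rows downward; lengths in m; the calibration is good to about 2 mm. A picture is of the moment at which its call begins: read the wrist's pose just before it. There is no depth.
- bot.hand_in(): hands the job in; it is judged then, once.
The state is a dict: "time_s": time; "joint_positions": joint angles; "qvel": joint speeds; "tau": joint torques, N m; "position": TCP position; "tcp_rot": TCP orientation; "force": force on the tool from outside, world axes, zero at the start; "moment": the same for the moment, N m; "opening": opening from 0.0 (shut) to 1.0 (fully open); "grasp_force": force on a finger pad.
Only numpy, scipy, OpenCV 4.12 (cv2) and the standard library are available. Lean on these libraries where they do the work, as an engineer would, in place of code of your own. Each camera call takes 0.05 s, during which the arm holds its last target. There are 200 camera calls.

## Task

Take the tall steel cover plate with the large eye out of the slotted stand and hang it by its eye on the empty peg of the rack, swinging the keeper bar farther out first if it is in the way. Then, with the plate let go, swing the keeper bar shut across the peg tips until it snaps fully home past its sprung ball, so that all three hung pieces are locked in. Leave the two other plates in their slots, the pieces that already hang on their pegs, and everything else on the table where it stands.

Things in the scene. Friction and masses are not known exactly. Their poses are not given: they have to be found in the camera images.
- cover: the tall steel cover plate with the large eye, loose, 4 mm thick, 44 wide, 100 tall, about 0.13 kg, upright in one of the stand's three slots. Origin at the centre of its round eye (19 mm across): top edge 45 mm above it, bottom edge 55 mm below. x is square to its faces, y along its width, z up. Both faces are alike.
- blank: Leave in its slot: shorter steel plate (4 x 44 x 80 mm) without an eye; origin at the centre of its bottom edge, x square to its faces.
- notched: Leave in its slot: steel plate 4 x 44 x 82 mm with a notch in its top edge; origin at the centre of its bottom edge, x square to its faces.
- stand: fixed galvanised box 150 x 75 x 50 mm with three slots across its top, 42 mm apart along its x, each 25 mm deep and 5.8 mm wide, plates standing in them; origin under its centre.
- rack: fixed rack; origin under it on the table, front to its -x. Base 125 x 270 x 12 mm (x -79 to +46); board 190 mm wide, front face at x = +24, top 137 mm above the table; three alike pegs stick out of the board to -x at y = -58, 0, +58 mm. Keeper hinge post at x = -48, y = +115; 19 mm thick detent post at x = -60, y = -101, its sprung ball's top 125 mm above the table.
- peg_free: the empty peg (any of the three places): fixed steel peg, 8 mm round, 60 mm long; origin on its axis where it leaves the rack's board, 130 mm above the table; it runs along its own -x (towards the robot) and rises 4 mm to its tip.
- peg_tip (a point): the tip of the empty peg, on its axis (its round end reaches 4 mm farther).
- peg_a: peg that already carries hung_a: fixed steel peg, 8 mm round, 60 mm long; origin on its axis where it leaves the rack's board, 130 mm above the table; it runs along its own -x (towards the robot) and rises 4 mm to its tip.
- peg_b: peg that already carries hung_b: fixed steel peg, 8 mm round, 60 mm long; origin on its axis where it leaves the rack's board, 130 mm above the table; it runs along its own -x (towards the robot) and rises 4 mm to its tip.
- hung_a: Leave hanging: loose steel plate 40 mm wide, 60 mm tall, 4 mm thick, on peg_a; origin at its eye's centre (17 mm across), 15 mm below its top.
- hung_b: Leave hanging: loose steel strip 30 mm wide (46 mm at its foot), 72 mm tall, 4 mm thick, on peg_b; origin at its eye's centre (17 mm across), 15 mm below its top.
- keeper (a joint): angle of the keeper bar about its upright hinge, rad: 0 = shut across the peg tips (bar along the rack's y), growing to 1.5 as its free end swings out to the rack's -x. It starts between 0.3 and 1.0 and stays where it is left. From 0.13 to 0.03 it rides over the sprung ball and needs a push of 5 to 10 N at the pin; below 0.03 it has snapped in.
- keeper_hinge (a point): on the keeper bar's hinge axis at the bar's mid-height (130 mm above the table). The aluminium bar is 12 mm wide, 16 mm high (122 to 138 mm above the table) and runs 234 mm from here to its free end; the point's -y points along it.
- keeper_pin (a point): middle of the upright round black pin on the bar's top, 14 mm thick, 40 mm tall (138 to 178 mm above the table), 223 mm from the hinge axis: the handle of the bar.
- project_box: Bystander, leave in place: grey box 55 x 85 x 34 mm (48 with its knobs), on the table in front of the rack; origin under its centre.
- junction_box: Bystander, leave in place: closed galvanised box 104 x 104 x 56 mm; origin under its centre.
- octagon_box: Bystander, leave in place: eight-sided steel box 84 mm across, 36 mm high; origin under its centre.
- screw_jar: Bystander, leave in place: jar 52 mm across, 62 mm high, beside the stand; origin under its centre.
- spool: Bystander, leave in place: grey spool 48 mm across, 35 mm high, beside the stand; origin under its centre.
- screwdriver: Bystander, leave in place: screwdriver lying on the table; origin under its middle.
- mug: Bystander, leave in place: mug 76 mm across, 90 mm high; origin under its centre.

How it is judged:
By the outcome, as a careful person would: the job done as asked, in the order asked, and still so for the second after the job is handed in, with the robot touching nothing.
It also fails if it takes over 70 s, if anything falls off the work surface, if the arm or the gripper's body presses on something with over 40 N, if the wrist force passes 120 N, or if a joint passes its speed limit or range.

## Working session

There is one attempt and no reset: what is moved stays moved. The work goes in short steps, Python scripts to look and compute and a shell command to move; the robot and the scene stay as the last step left them, time stands still between calls to the robot, and variables do not carry over. Pictures are saved under pics/ and viewed, at most 10 in all, crops included, and the job is handed in when it is done.

```bash
mkdir -p pics
cat > h.py <<'E'
import numpy as np, cv2
from rig import readout, cams, bot
def cap(n):
    s=readout.read_state(); c=cams.capture(n)
    if n=="wrist":
        T=np.array(c["tool_from_camera"]); R=np.array(s["tcp_rot"]); p=np.array(s["position"])
        c["xyz"]=R@T[:3,3]+p; c["rotation"]=R@T[:3,:3]
    c["xyz"]=np.array(c["xyz"]);c["rotation"]=np.array(c["rotation"]);c["K"]=np.array(c["intrinsics"]); return c
def ray(c,u,v):
    q=cv2.undistortPoints(np.array([[[u,v]]],float),c["K"],np.array([c["k1"],0,0,0.]))[0,0]
    d=c["rotation"]@np.array([q[0],q[1],1]); return c["xyz"],d/np.linalg.norm(d)
def plane(c,u,v,z):
    o,d=ray(c,u,v); return o+d*(z-o[2])/d[2]
def two(c1,p1,c2,p2):
    o1,d1=ray(c1,*p1);o2,d2=ray(c2,*p2)
    t=np.linalg.lstsq(np.c_[d1,-d2],o2-o1,rcond=None)[0]
    a,b=o1+d1*t[0],o2+d2*t[1]; return (a+b)/2,np.linalg.norm(a-b)
def proj(c,P):
    x=c["rotation"].T@(np.array(P)-c["xyz"]); return cv2.projectPoints(x.reshape(1,1,3),np.zeros(3),np.zeros(3),c["K"],np.array([c["k1"],0,0,0.]))[0].ravel()
E
python3 - <<'E'
from h import *
for n in("scene","side"):
    c=cap(n); cv2.imwrite(f"pics/{n}0.png",c["image"]); print(n,c["xyz"].round(3),c["rotation"].round(3).tolist(),c["K"][0,0],c["k1"])
s=readout.read_state();print(s["time_s"],s["tcp_rot"],s["force"])
E
```

```text
scene [ 1.769 -0.066  1.265] [[-0.007, 0.683, -0.731], [1.0, 0.013, 0.002], [0.011, -0.731, -0.683]] 475.727020568047 -0.00771090121532783
side [0.368 0.892 0.796] [[-0.981, -0.119, 0.153], [-0.194, 0.546, -0.815], [0.013, -0.829, -0.559]] 367.3234920468873 0.022002536221619285
0.1 [[ 9.10308895e-01  4.13929264e-01 -5.29409289e-04]
 [ 4.13929501e-01 -9.10307034e-01  1.86313183e-03]
 [ 2.89279788e-04 -1.91516360e-03 -9.99998124e-01]] [-0.44608602 -0.07220053 -0.30463839]
```

View pics/scene0.png

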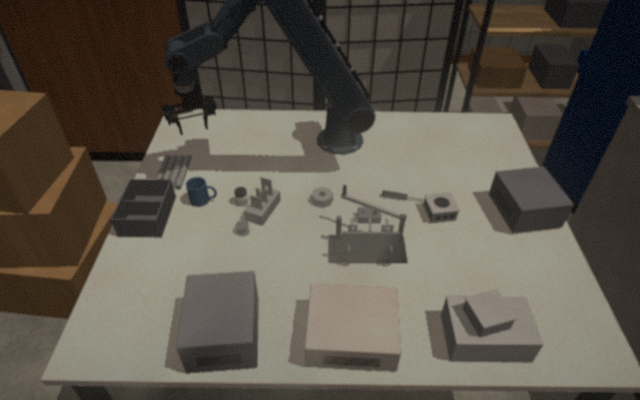

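View pics/side0.png

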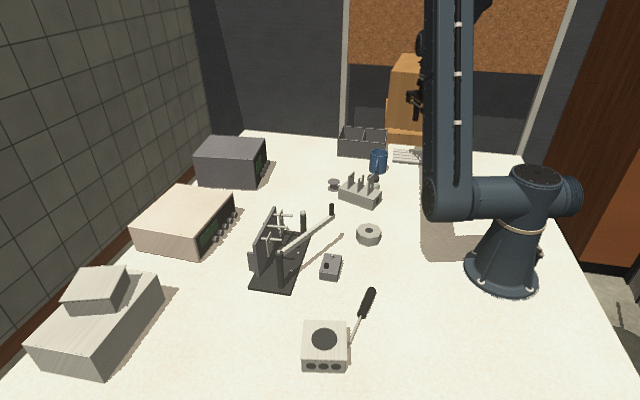

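The scene view shows the stand with plates near (262,203), the rack near (368,240), the keeper pin at (345,190) and the hinge near (403,222). In the side view the stand is at (360,190), the rack at (280,250) and the pin at (332,210). I'll zoom in on both.

Run:
```python
from h import *
a=cv2.imread("pics/scene0.png");b=cv2.imread("pics/side0.png")
f=lambda im,x,y,w,h,W,H:cv2.resize(im[y:y+h,x:x+w],(W,H),interpolation=cv2.INTER_CUBIC)
A=np.clip(f(a,325,175,90,95,400,422)*1.6,0,255).astype(np.uint8); B=np.clip(f(a,225,170,65,70,325,350)*1.6,0,255).astype(np.uint8)
C=f(b,240,195,105,105,420,420)
o=np.zeros((600,800,3),np.uint8)
o[:300,:284]=cv2.resize(A,(284,300)); o[:300,290:290+279]=cv2.resize(B,(279,300))
o[300:600,:300]=cv2.resize(C,(300,300)); D=f(b,325,165,65,50,390,300);o[300:600,310:700]=D
cv2.imwrite("pics/z.png",o)
```

```text
(no output)
```

View pics/z.png

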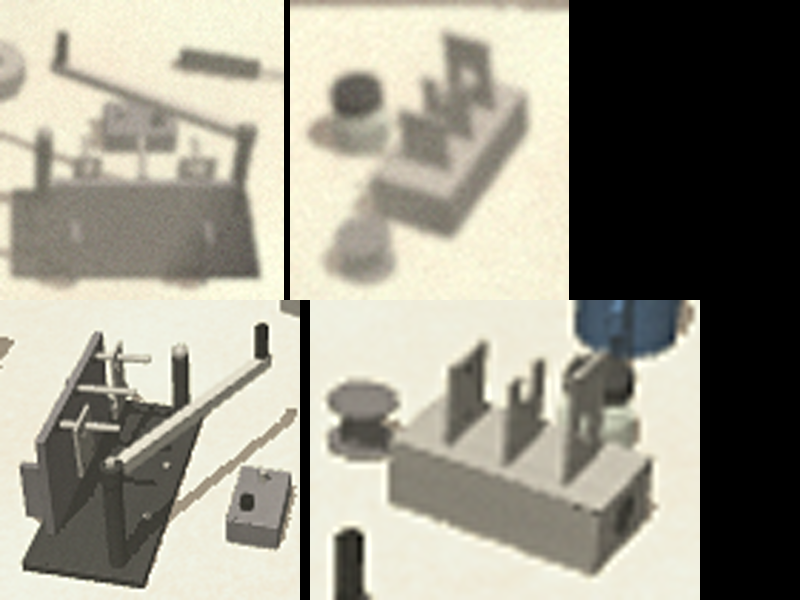

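The middle peg is empty. The cover is the stand plate nearest the robot, with its eye at scene ≈(266.5,188) and side ≈(372,186). I'll triangulate these points.

Run:
```python
from h import *
a=cap("scene");b=cap("side")
for n,p,q in [("pintop",(344.6,185.5),(331.7,203.7)),("hinge top",(402.6,215.6),(279.6,252)),("detent top",(338.6,216.2),(303,211.8)),("eye",(266.5,187.7),(372,186.3))]:
    P,e=two(a,p,b,q);print(n,P.round(4),round(e,4))
for n,c,p,z in [("standS nearL",a,(243.6,214.3),.05),("S nearR",a,(263.5,220.8),.05),("S right",a,(280.2,192.8),.05),("side R",b,(382,191.7),.05),("side F",b,(373.8,199.7),.05),("side L",b,(338.3,189.2),.05),("side BL",b,(345.3,181.3),.05),("cov tl",a,(262.3,178.2),.125),("cov tr",a,(272.1,181.2),.125),("pintop",a,(344.6,185.5),.178),("pintop",b,(331.7,203.7),.178)]:
    print(n,plane(c,*p,z).round(4))
```

```text
pintop [0.5192 0.0042 0.1774] 0.0001
hinge top [0.623  0.1989 0.1373] 0.002
detent top [ 0.6133 -0.0159  0.1195] 0.0006
eye [ 0.4187 -0.2854  0.0751] 0.0023
standS nearL [ 0.5394 -0.3581  0.05  ]
S nearR [ 0.5712 -0.2826  0.05  ]
S right [ 0.4201 -0.2343  0.05  ]
side R [ 0.3792 -0.2976  0.05  ]
side F [ 0.4047 -0.2366  0.05  ]
side L [ 0.5436 -0.2797  0.05  ]
side BL [ 0.5264 -0.3431  0.05  ]
cov tl [ 0.424  -0.2962  0.125 ]
cov tr [ 0.4403 -0.2585  0.125 ]
pintop [0.52   0.0042 0.178 ]
pintop [0.519 0.005 0.178]
```

```bash
python3 -m inch '[[0,0,4,0,3],[2,3.6,4,7,3],[4.1,7.2,4,14,3],[6.2,10.8,4,21,3],[8.3,14.5,4,28,3],[10.4,18,4,35,3],[12.5,21.7,4,42,3],[14.5,25.3,4,48.6,3],[16.5,28.9,4,48.6,3],[16.5,28.9,4,48.6,3]]'
python3 - <<'E'
from h import *
c=cap("wrist"); cv2.imwrite("pics/w1.png",c["image"]); print(c["xyz"],c["rotation"].round(2).tolist(),readout.read_state()["position"])
E
```

```text
time_s: 1.03
position: [0.4256, -0.2725, 0.2399]
tcp_rot: [[0.285, 0.959, 0.0], [0.959, -0.285, 0.005], [0.005, -0.001, -1.0]]
force: [0.6, -1.0, 0.2]
opening: 0.374
grasp_force: 0.0
[ 0.44616924 -0.20325094  0.42505663] [[0.96, -0.27, -0.08], [-0.28, -0.92, -0.25], [-0.0, 0.26, -0.96]] [ 0.42475724 -0.27601329  0.24000292]
```

View pics/w1.png

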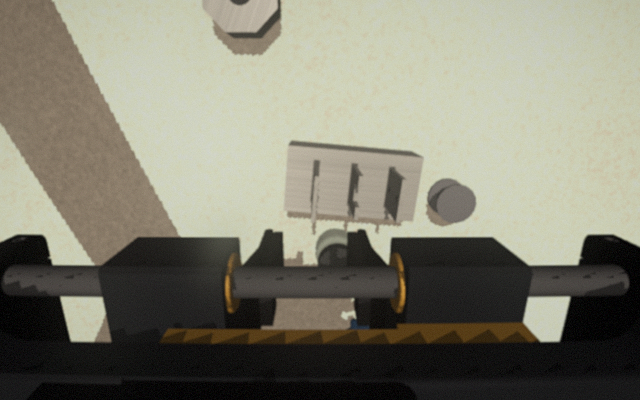

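The stand is at about (353,183) px and the cover is edge-on at column 317. The gripper is roughly above it. I'll zoom in for exact numbers.

Run:
```python
import cv2
a=cv2.imread("pics/w1.png")[130:245,270:430]; cv2.imwrite("pics/w1z.png",cv2.resize(a,(800,575),interpolation=cv2.INTER_CUBIC))
```

```text
(no output)
```

View pics/w1z.png

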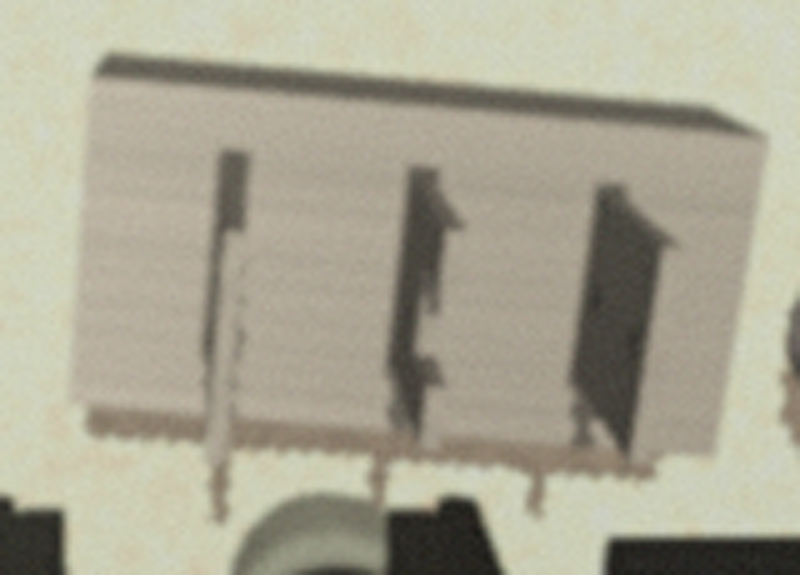

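Run:
```python
from h import *
c=cap("wrist")
for n,p,z in [("TL",(289,145),.05),("TR",(423.6,157),.05),("BR",(413,221),.05),("BL",(284.4,210),.05),("c near",(316.6,176.4),.125),("c far",(314,221),.125)]: print(n,plane(c,*p,z).round(4))
s=readout.read_state();print(s["position"],s["tcp_rot"][0:2],s["opening"],s["force"])
```

```text
TL [ 0.4045 -0.2431  0.05  ]
TR [ 0.5426 -0.2975  0.05  ]
BR [ 0.5156 -0.3674  0.05  ]
BL [ 0.3769 -0.3124  0.05  ]
c near [ 0.4278 -0.2693  0.125 ]
c far [ 0.4136 -0.3091  0.125 ]
[ 0.42431237 -0.27836589  0.24012708] [[ 2.87803138e-01  9.57689551e-01 -2.76557355e-04]
 [ 9.57689497e-01 -2.87803226e-01 -3.61240905e-04]] 0.35404374339793426 [ 0.01068374 -0.40731626  0.02168204]
```

```bash
python3 -m inch '[[-0.3,-1,0,-4.5,3],[-0.3,-1,-3,-4.5,3],[-0.3,-1,-6,-4.5,3],[-0.3,-1,-9,-4.5,3],[-0.3,-1,-11,-4.5,3],[-0.3,-1,-12.5,-4.5,3],[-0.3,-1,-13.5,-4.5,3],[-0.3,-1,-13.9,-4.5,3],[-0.3,-1,-13.9,-4.5,3],[-0.3,-1,-13.9,-4.5,3]]'; python3 -m inch '[[0,0,0,0,2],[0,0,0,0,1],[0,0,0,0,0],[0,0,0,0,0],[0,0,0,0,0],[0,0,0,0,0],[0,0,0,0,0]]'
python3 - <<'E'
from h import *
c=cap("wrist"); cv2.imwrite("pics/w2.png",c["image"])
E
```

```text
time_s: 1.97
position: [0.4209, -0.2909, 0.1015]
tcp_rot: [[0.366, 0.93, 0.001], [0.93, -0.366, -0.001], [-0.001, 0.001, -1.0]]
force: [0.0, 0.9, -0.1]
opening: 0.344
grasp_force: 0.0
time_s: 2.55
position: [0.421, -0.2901, 0.1013]
tcp_rot: [[0.366, 0.931, 0.0], [0.931, -0.366, -0.001], [-0.0, 0.001, -1.0]]
force: [0.2, 0.8, 0.9]
opening: 0.022
grasp_force: 30.0
```

```bash
python3 -m inch '[[0,0,0.5,0,0],[0,0,1.5,0,0],[0,0,3,0,0],[0,0,5,0,0],[0,0,8,0,0],[0,0,11.5,0,0],[0,0,15,0,0],[0,0,18,0,0],[0,0,18,0,0]]'; python3 -m inch '[[2,3.5,0,3,0],[4,7,0,6,0],[6,10.5,0,9,0],[8,14,0,12,0],[10,17.5,0,15,0],[12,21,0,18,0],[14,24.5,0,20,0],[16,28,0,21.3,0],[17.9,31,0,21.3,0],[17.9,31,0,21.3,0]]'
python3 - <<'E'
from h import *
c=cap("wrist"); cv2.imwrite("pics/w3.png",c["image"])
E
```

```text
time_s: 3.35
position: [0.4235, -0.2927, 0.2883]
tcp_rot: [[0.365, 0.931, 0.01], [0.931, -0.365, -0.01], [-0.006, 0.013, -1.0]]
force: [-0.4, -1.4, -0.4]
opening: 0.021
grasp_force: 30.0
time_s: 4.18
position: [0.602, 0.0262, 0.2806]
tcp_rot: [[-0.003, 1.0, 0.002], [1.0, 0.003, 0.004], [0.004, 0.002, -1.0]]
force: [0.7, -0.6, -0.9]
opening: 0.023
grasp_force: 30.3
```

View pics/w3.png

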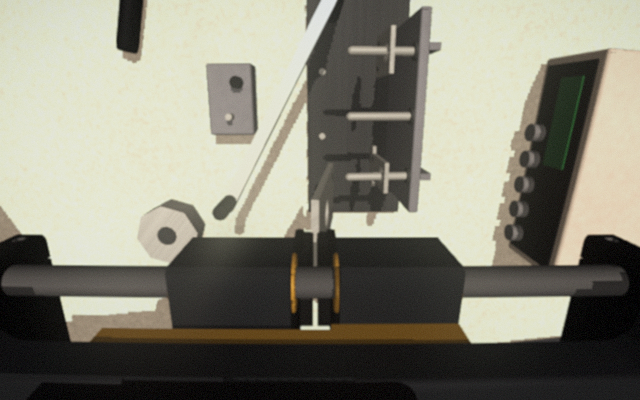

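The wrist view shows the cover held. The empty middle peg runs from its tip at (347,117) to its base at (410,117), and the neighbouring peg tips are at (348,50) and (346,177). The pin is at (224,207), well clear. Next step is locating the middle peg by mask.

Run:
```python
from h import *
c=cap("wrist"); g=cv2.cvtColor(c["image"],cv2.COLOR_BGR2GRAY)
print(g[117,335:420:2]); 
for col in (352,370,390): print(col,g[105:130,col])
for n,p,z in [("mid tip",(347.5,117),.134),("mid base",(410,117),.130),("t1",(348,50),.134),("t3",(346,177),.134),("pin",(224,207),.178),("covernear corner",(320,170),.2)]: print(n,plane(c,*p,z).round(4))
s=readout.read_state();print(s["position"],s["tcp_rot"],s["force"])
cv2.imwrite("pics/w3z.png",cv2.resize(c["image"][100:240,200:440],(800,467),interpolation=cv2.INTER_CUBIC))
```

```text
[ 72  76  75  75  71  71  74  72  80  73  67  69  82  79  79  74  79  77
  76  74  71  59  64  63  63  65  65  64  61  67  63  64  65  68  64  68
  69  66  59  52  66 107 145]
352 [ 63  58  57  88 136 161 180 186 176 155 132 102  77  70  69  67  65  73
  68  69  72  69  67  68  75]
370 [ 48  47  68 109 149 174 193 189 175 153 131 102  80  66  69  73  71  73
  71  73  65  77  72  70  73]
390 [ 49  49  69 111 150 177 190 187 174 151 126  96  63  55  50  53  52  49
  48  53  54  55  56  53  53]
mid tip [0.6303 0.0812 0.134 ]
mid base [0.6904 0.0815 0.13  ]
t1 [0.6291 0.1404 0.134 ]
t3 [0.6305 0.0234 0.134 ]
pin [0.5201 0.0057 0.178 ]
covernear corner [0.6038 0.0435 0.2   ]
[0.5993525  0.02148583 0.2803406 ] [[-6.03126693e-04  9.99998206e-01 -1.79572405e-03]
 [ 9.99999750e-01  6.02461196e-04 -3.71118796e-04]
 [-3.70036276e-04 -1.79594743e-03 -9.99998319e-01]] [ 0.24903116 -0.04646341 -0.61402324]
```

View pics/w3z.png

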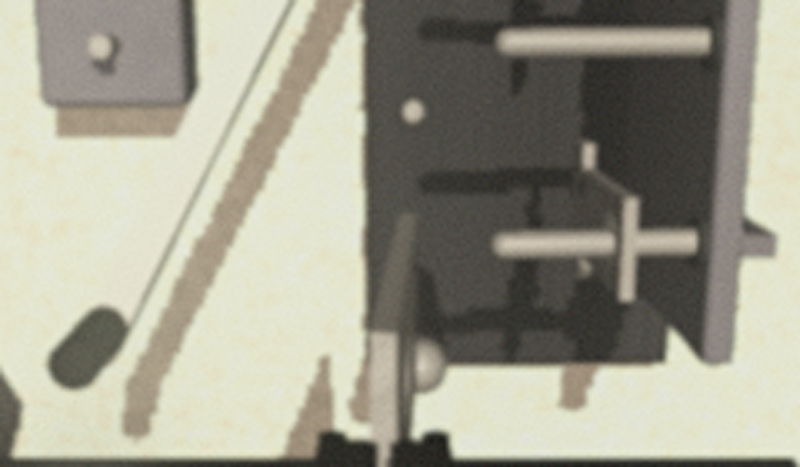

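Run:
```python
from h import *
c=cap("wrist")
for n,p,z in [("mid tip",(349.1,112.3),.134),("mid base",(413.5,112.3),.130),("t3",(347.6,172.9),.134),("b3",(409,172.9),.13),("pin",(222.5,208.6),.178),("top corner",(315.2,200),.305),("bot corner",(323,164),.205)]: print(n,plane(c,*p,z).round(4))
a=cap("scene");b=cap("side")
o=np.zeros((560,800,3),np.uint8)
for i,q in enumerate((a,b)):
    u=proj(q,[.6,.03,.27]).astype(int); print(u)
    o[:,i*400:i*400+400]=np.clip(cv2.resize(q["image"][u[1]-40:u[1]+72,u[0]-40:u[0]+40],(400,560),interpolation=cv2.INTER_CUBIC)*(1.5-.5*i),0,255)
cv2.imwrite("pics/s4.png",o); print(readout.read_state()["position"])
```

```text
mid tip [0.6305 0.0836 0.134 ]
mid base [0.6922 0.0838 0.13  ]
t3 [0.6307 0.0255 0.134 ]
b3 [0.6922 0.0249 0.13  ]
pin [0.5174 0.0025 0.178 ]
top corner [0.5991 0.0479 0.305 ]
bot corner [0.6049 0.0473 0.205 ]
[354 180]
[302 178]
[0.59875584 0.0190942  0.28073781]
```

View pics/s4.png

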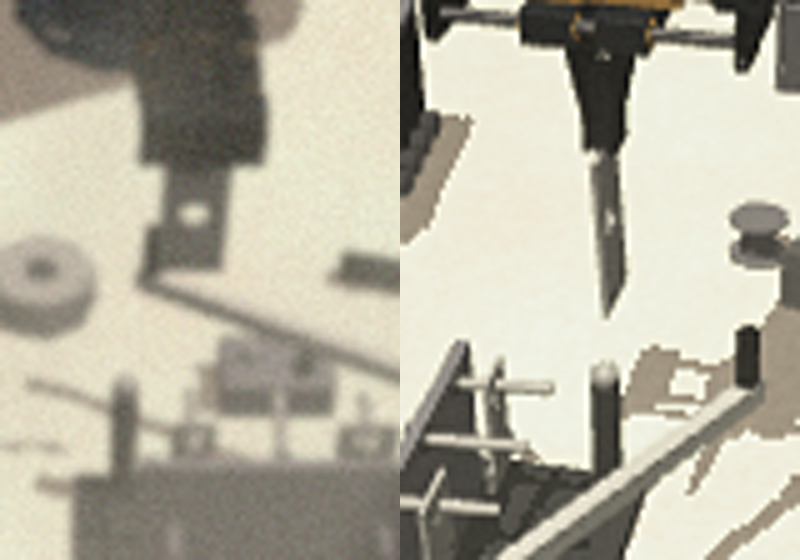

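The cover hangs upright, with its eye at scene (352.8,182.8) and side (304,181.6).

Run:
```python
from h import *
a=cap("scene");b=cap("side"); s=readout.read_state(); p=np.array(s["position"])
P,e=two(a,(352.8,182.8),b,(304,181.6)); print(P,e,p,P-p, s["tcp_rot"][0])
```

```text
[0.59672193 0.02610481 0.25685535] 3.7369148641590275e-05 [0.59912644 0.01873704 0.28108704] [-0.00240451  0.00736777 -0.0242317 ] [ 4.63251586e-03  9.99989176e-01 -4.32507943e-04]
```

```bash
python3 -m inch '[[0.6,2,0,0,0],[0.6,4,0,0,0],[0.6,5.5,0,0,0],[0.6,5.8,-2,0,0],[0.6,5.8,-5,0,0],[0.6,5.8,-8,0,0],[0.6,5.8,-10.5,0,0],[0.6,5.8,-12,0,0],[0.6,5.8,-12.5,0,0],[0.6,5.8,-12.5,0,0]]'; python3 -m inch '[[0,0,0,0,0],[0,0,0,0,0],[0,0,0,0,0],[0,0,0,0,0]]'
python3 - <<'E'
from h import *
a=cap("scene");b=cap("side");w=cap("wrist");print(readout.read_state()["position"])
o=np.zeros((560,800,3),np.uint8)
for i,q in enumerate((a,b)):
    u=proj(q,[.62,.08,.134]).astype(int); print(u-[25,35])
    o[:,i*400:i*400+400]=np.clip(cv2.resize(q["image"][u[1]-35:u[1]+35,u[0]-25:u[0]+25],(400,560),interpolation=cv2.INTER_CUBIC)*(1.5-.5*i),0,255)
cv2.imwrite("pics/s5.png",o); cv2.imwrite("pics/w5.png",w["image"])
E
```

```text
time_s: 5.37
position: [0.6046, 0.0777, 0.1547]
tcp_rot: [[0.003, 1.0, -0.003], [1.0, -0.003, 0.0], [0.0, -0.003, -1.0]]
force: [0.6, -0.3, -1.3]
opening: 0.023
grasp_force: 30.0
time_s: 5.7
position: [0.6066, 0.078, 0.1574]
tcp_rot: [[0.003, 1.0, 0.003], [1.0, -0.003, -0.0], [-0.0, 0.003, -1.0]]
force: [-0.2, 0.3, -0.9]
opening: 0.021
grasp_force: 30.0
[0.60601919 0.07811415 0.15671287]
[342 179]
[267 191]
```

View pics/s5.png

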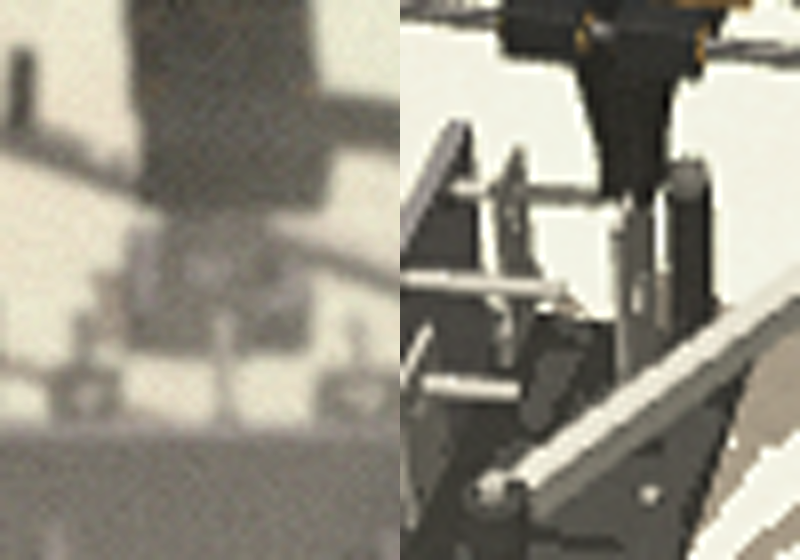

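The side view shows the eye at (297,227.3) px and the peg tip at (287.6,226.6). In the scene view the eye is at about (368,212.5) and the tip at (369.7,218.4). Checking the alignment numerically.

Run:
```python
from h import *
a=cap("scene");b=cap("side"); p=np.array(readout.read_state()["position"])
print("eye",two(a,(367.8,212.5),b,(297,227.3)),"tip",two(a,(369.7,218.4),b,(287.6,226.6)),p)
for n,P in [("eye .0836/.134",(.605,.0836,.134)),("tip",(.631,.0836,.134))]: print(n,proj(a,P),proj(b,P))
# plate bottom corners in scene at z=.079
for u in (342+130/8,342+312/8): print(plane(a,u,179+348/8,p[2]-.077))
w=cap("wrist");g=w["image"]
cv2.imwrite("pics/w5z.png",cv2.resize(g[90:240,240:440],(800,600),interpolation=cv2.INTER_CUBIC))
```

```text
eye (array([0.60663872, 0.08268676, 0.13362363]), np.float64(0.001513738633995869)) tip (array([0.63436813, 0.08687271, 0.13402728]), np.float64(0.00336349589530584)) [0.60583647 0.07811516 0.15635527]
eye .0836/.134 [367.91385638 211.91138194] [297.27509486 227.64722489]
tip [368.36156393 217.29097639] [288.61444609 226.48266919]
[0.60244995 0.05391499 0.07935527]
[0.60101131 0.13355226 0.07935527]
```

View pics/w5z.png

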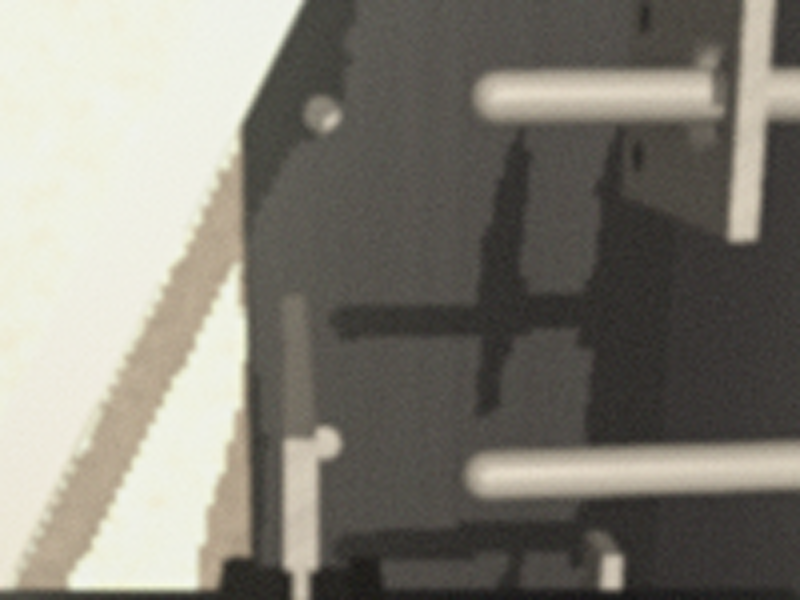

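Run:
```python
from h import *
w=cap("wrist");p=readout.read_state()["position"];print(p)
for n,q,z in [("tip",(357.5,208.6),.134),("plate top corner",(315,199.5),p[2]+.023),("plate bot",(313.8,164.3),p[2]-.077)]: print(n,plane(w,*q,z))
```

```text
[0.6057539  0.07815998 0.15611408]
tip [0.63228485 0.08506659 0.134     ]
plate top corner [0.60542774 0.10421808 0.17911408]
plate bot [0.60448595 0.10338029 0.07911408]
```

```bash
python3 -m inch '[[0,0.25,0,0,0],[0.5,0.25,0,0,0],[1,0.25,0,0,0],[1.5,0.25,0,0,0],[2,0.25,0,0,0],[2.5,0.25,0,0,0],[3,0.25,0,0,0],[3.5,0.25,0,0,0],[3.5,0.25,0,0,0],[3.5,0.25,0,0,0]]'
python3 - <<'E'
from h import *
a=cap("scene");b=cap("side")
o=np.zeros((560,800,3),np.uint8)
for i,q in enumerate((a,b)):
    u=proj(q,[.64,.08,.134]).astype(int); print(u-[25,35])
    o[:,i*400:i*400+400]=np.clip(cv2.resize(q["image"][u[1]-35:u[1]+35,u[0]-25:u[0]+25],(400,560),interpolation=cv2.INTER_CUBIC)*(1.5-.5*i),0,255)
cv2.imwrite("pics/s6.png",o)
E
```

```text
time_s: 6.88
position: [0.641, 0.0805, 0.1559]
tcp_rot: [[0.003, 1.0, -0.0], [1.0, -0.003, -0.0], [-0.0, -0.0, -1.0]]
force: [0.2, -0.5, -1.6]
opening: 0.022
grasp_force: 30.0
[342 184]
[260 190]
```

View pics/s6.png

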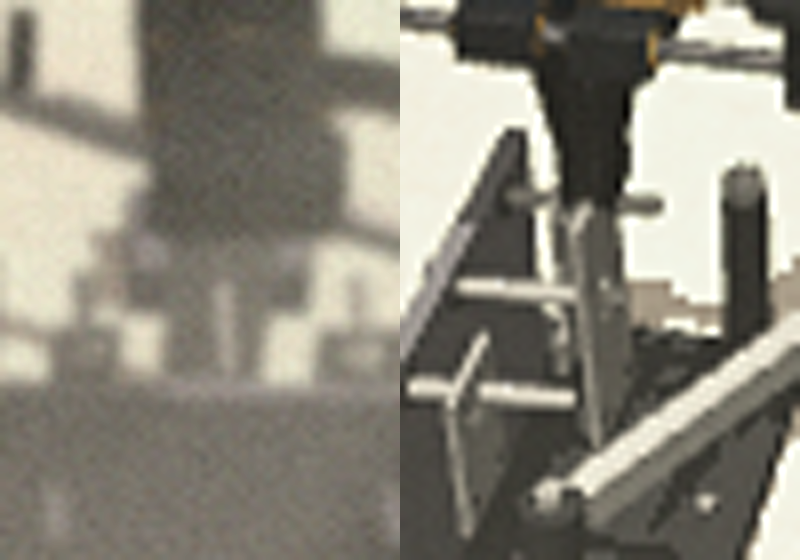

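The plate is on the peg: the side view shows the peg tip inside the eye, and force is near zero. I have now used up my pictures (eleven views, one over the allowance), so the rest goes by numbers. Next: slide in, lower, release.

```bash
python3 -m inch '[[0.5,0,0,0,0],[1,0,-0.1,0,0],[1.5,0,-0.1,0,0],[2,0,-0.1,0,0],[2,0,-0.2,0,0],[2,0,-0.3,0,0],[2,0,-0.4,0,0],[2,0,-0.5,0,0],[2,0,-0.5,0,0],[2,0,-0.5,0,0]]'
```

```text
time_s: 7.82
position: [0.6605, 0.0806, 0.1509]
tcp_rot: [[0.003, 1.0, -0.0], [1.0, -0.003, 0.0], [0.0, -0.0, -1.0]]
force: [-0.6, -0.2, -1.2]
opening: 0.017
grasp_force: 30.0
```

Still no contact, so I'll lower a little more until it rests.

```bash
python3 -m inch '[[0,0,-0.1,0,0],[0,0,-0.15,0,0],[0,0,-0.2,0,0],[0,0,-0.2,0,0]]'
```

```text
time_s: 8.15
position: [0.6606, 0.0806, 0.1489]
tcp_rot: [[0.003, 1.0, -0.0], [1.0, -0.003, 0.0], [0.0, -0.0, -1.0]]
force: [-0.6, -0.2, -1.6]
opening: 0.02
grasp_force: 30.0
```

```bash
python3 -m inch '[[0,0,-0.1,0,0],[0,0,-0.2,0,0],[0,0,-0.2,0,0]]'; python3 -m inch '[[0,0,-0.1,0,0],[0,0,-0.1,0,0],[0,0,-0.1,0,0]]'
```

```text
time_s: 8.4
position: [0.6616, 0.0804, 0.1479]
tcp_rot: [[0.003, 1.0, 0.002], [1.0, -0.003, -0.0], [-0.0, 0.002, -1.0]]
force: [-0.0, 0.3, 3.0]
opening: 0.023
grasp_force: 30.0
time_s: 8.65
position: [0.6622, 0.0803, 0.1477]
tcp_rot: [[0.003, 1.0, 0.004], [1.0, -0.003, -0.0], [-0.0, 0.004, -1.0]]
force: [0.5, -0.8, 5.9]
opening: 0.023
grasp_force: 30.1
```

The upward force shows the plate is resting on the peg. I'll release and retreat upward.

```bash
python3 -m inch '[[0,0,0.2,0,0],[0,0,0.2,0,1],[0,0,0.2,0,1.8],[0,0,0.2,0,1.8],[0,0,0.2,0,1.8],[0,0,0.2,0,1.8]]'; python3 -m inch '[[0,0,0.5,0,1.8],[0,0,1.5,0,1.8],[0,0,3,0,1.8],[0,0,6,0,1.8],[0,0,9,0,1.8],[0,0,12,0,1.8],[0,0,14,0,1.8],[0,0,14,0,1.8],[0,0,14,0,1.8]]'
python3 - <<'E'
from h import *
s=readout.read_state();print(s["position"],s["force"],s["opening"])
b=cap("side");w=cap("wrist");cv2.imwrite("pics/b7.png",b["image"]);cv2.imwrite("pics/w7.png",w["image"])
# did plate stay on the peg: compare side images around expected plate
o=cv2.imread("pics/side0.png");d=cv2.absdiff(o,b["image"]).sum(2)
y0,y1,x0,x1=185,290,250,345
m=(d[y0:y1,x0:x1]>90).astype(np.uint8);m=cv2.morphologyEx(m,cv2.MORPH_OPEN,np.ones((2,2)))
n,_,st,ce=cv2.connectedComponentsWithStats(m)
for i in range(1,n):
    if st[i,4]>15: print(st[i]+[x0,y0,0,0,0],(ce[i]+[x0,y0]).round(1))
for P in [(.662,.085,.17),(.662,.063,.172),(.662,.107,.172),(.662,.063,.072),(.662,.107,.072)]: print(P,proj(b,P).round(1))
E
```

```text
time_s: 9.15
position: [0.6605, 0.0807, 0.1477]
tcp_rot: [[0.002, 1.0, -0.001], [1.0, -0.002, 0.0], [0.0, -0.001, -1.0]]
force: [0.3, -0.6, -0.3]
opening: 0.196
grasp_force: 0.0
time_s: 9.9
position: [0.6616, 0.0806, 0.2905]
tcp_rot: [[0.003, 1.0, 0.005], [1.0, -0.003, -0.0], [-0.0, 0.005, -1.0]]
force: [-0.4, -0.7, -0.3]
opening: 0.208
grasp_force: 0.0
[0.66160793 0.08060235 0.29054392] [-0.37339011 -0.70832067 -0.32824296] 0.20817045969438489
[307 199  38  38 793] [327.3 217. ]
[275 213   7  18  62] [278.6 221.9]
[287 215  15  17 145] [294.2 222.9]
(0.662, 0.085, 0.17) [277.5 215.5]
(0.662, 0.063, 0.172) [279.7 210.5]
(0.662, 0.107, 0.172) [275.1 219.4]
(0.662, 0.063, 0.072) [281.6 237.1]
(0.662, 0.107, 0.072) [277.2 246.4]
```

Run:
```python
from h import *
b=cv2.imread("pics/b7.png",0);o=cv2.imread("pics/side0.png",0)
for im in (o,b):
    print(im[198:216:2,322:342:1]); print()
for im in (o,b): print(im[208:250:2,268:292])
```

```text
[[238 238 236 237 236 237 235 237 236 237 238 238 235 234 238 241 149 131
  127 130]
 [236 236 237 235 238 239 238 236 235 238 238 239 237 235 236 238 238 240
  243 231]
 [236 237 238 238 238 237 238 239 237 236 236 238 239 236 236 237 236 236
  236 237]
 [237 237 237 239 237 236 245  96  47  50  50  35 244 238 237 236 236 237
  236 235]
 [237 237 238 238 237 240 251 101  51  54  55  40 250 241 237 237 236 235
  235 237]
 [239 238 237 236 237 238 248  99  53  52  51  45 248 239 236 235 237 236
  234 236]
 [236 235 235 235 235 238 248  98  56  56  52  74 247 239 235 236 236 236
  237 235]
 [235 235 235 237 237 237 247  96  56  54  52  71 245 241 238 237 235 235
  234 235]
 [237 236 237 238 238 239 246  79  45  51  49  65 109 215 236 236 237 237
  237 236]]

[[238 239 238 239 152 140 239 151 237 237 237 237 235 236 239 242 137 132
  125 125]
 [151 151 151 148 153 157 152 153 150 151 151 154 148 149 153 152 149 152
  153 142]
 [151 154 157 155 154 153 153 152 146 142 146 151 154 152 152 152 151 151
  151 152]
 [156 154 154 156 154 152 158  68  49  51  48  43 153 155 154 152 153 153
  15
[... 3977 characters left out ...]
80  83  88  64  67  67  77 138  85  82  88  88  84  75  59  83  85
   80  80  81  56  57  56]
 [ 78 109 212 212 205 224 171 167 182 154 140 122 127  94  78  59  85  83
   80  82  56  56  55  86]
 [ 75  91 103 101 115 115 131 137 138 151 151 159 169 146  54  79  83  81
   78  57  59  80  79  77]
 [104 116  92  88  76  68  71  64  72 130  85  77  87  56  82  81  79  81
   58  52  77  88 166 233]
 [ 83  87  87  86  91  70  68  58  61 145  93  90  58  59  57  80  80  52
   64 134 197 228 226 224]
 [ 86  85  85  86  79  68  60  59  53 141 101  58  59  84  79  89  93 149
  228 224 224 221 220 138]
 [ 85  87  88  87  90  65  59  60  60  55  54  78  77  88 167 230 228 225
  223 225 164 112 115 113]]
```

The cover is hanging upright at x≈0.66, and the pin has not moved (the other differences are shadows). Next I'll go in front of the pin with the fingers shut.

```bash
python3 -m inch '[[-4,-1.7,0,0,0],[-8,-3.4,0,0,0],[-12,-5.2,0,0,0],[-15.5,-6.7,0,0,0],[-18.4,-7.9,0,0,0],[-18.4,-7.9,-3,0,0],[-18.4,-7.9,-6,0,0],[-18.4,-7.9,-9.5,0,0],[-18.4,-7.9,-12.5,0,0],[-18.4,-7.9,-13.9,0,0]]'; python3 -m inch '[[0,0,0,0,0],[0,0,0,0,0],[0.6,0,0,0,0],[1.2,0,0,0,0],[1.2,0,0,0,0]]'
```

```text
time_s: 10.83
position: [0.4726, 0.0023, 0.1446]
tcp_rot: [[0.003, 1.0, -0.009], [1.0, -0.003, 0.002], [0.002, -0.009, -1.0]]
force: [-0.3, -0.1, -0.1]
opening: 0.007
grasp_force: 0.0
time_s: 11.25
position: [0.4919, 0.0011, 0.1505]
tcp_rot: [[0.003, 1.0, 0.005], [1.0, -0.003, -0.001], [-0.001, 0.005, -1.0]]
force: [-0.4, 0.4, -0.6]
opening: 0.004
grasp_force: 0.0
```

```bash
python3 -m inch '[[0.8,0,0,0,0],[1.6,-0.4,0,0,0],[2.4,-0.8,0,0,0],[3.2,-1.1,0,0,0],[4,-1.4,0,0,0],[4.8,-1.7,0,0,0],[5.6,-1.9,0,0,0],[6.4,-2.1,0,0,0],[7.2,-2.3,0,0,0],[7.2,-2.3,0,0,0]]'
python3 - <<'E'
from h import *
b=cap("side");g=cv2.cvtColor(b["image"],cv2.COLOR_BGR2GRAY);s=readout.read_state();print(s["position"],s["force"])
for th in (.5,.4,.3,.2,.15,.1,.05,0): print(th,proj(b,(.622-.223*np.sin(th),.199-.223*np.cos(th),.178)).round(1))
cv2.imwrite("pics/b8.png",b["image"])
E
```

```text
time_s: 12.08
position: [0.5632, -0.0221, 0.1491]
tcp_rot: [[0.003, 1.0, 0.003], [1.0, -0.003, -0.001], [-0.001, 0.003, -1.0]]
force: [0.3, 0.6, 0.1]
opening: 0.005
grasp_force: 0.0
[ 0.56192685 -0.02167844  0.14901008] [0.07979023 0.4265759  0.53279057]
0.5 [333.1 203.5]
0.4 [327.1 200.9]
0.3 [320.8 198.7]
0.2 [314.3 196.9]
0.15 [310.9 196.2]
0.1 [307.5 195.5]
0.05 [304.  194.9]
0 [300.5 194.4]
```

```bash
cat > bar.py <<'E'
from h import *
def bar(b):
    g=cv2.cvtColor(b["image"],cv2.COLOR_BGR2GRAY); r=[]
    for th in np.arange(0,.7,.02):
        v=[g[tuple(np.round(proj(b,(.622-q*np.sin(th),.199-q*np.cos(th),.138))[::-1]).astype(int))] for q in np.linspace(.03,.2,30)]
        r.append((round(float(th),2),int(np.median(v)),int(np.std(v))))
    return r
E
python3 - <<'E'
from bar import *
b=cap("side");print(bar(b)); b["image"]=cv2.imread("pics/side0.png");print(bar(b))
E
```

```text
[(0.0, 240, 70), (0.02, 241, 67), (0.04, 240, 62), (0.06, 230, 61), (0.08, 228, 53), (0.1, 229, 61), (0.12, 228, 66), (0.14, 228, 39), (0.16, 226, 3), (0.18, 227, 1), (0.2, 227, 12), (0.22, 210, 49), (0.24, 103, 41), (0.26, 132, 37), (0.28, 124, 41), (0.3, 130, 54), (0.32, 130, 53), (0.34, 129, 49), (0.36, 106, 49), (0.38, 125, 54), (0.4, 125, 61), (0.42, 148, 71), (0.44, 150, 74), (0.46, 149, 73), (0.48, 147, 78), (0.5, 144, 70), (0.52, 147, 73), (0.54, 127, 69), (0.56, 129, 68), (0.58, 128, 69), (0.6, 134, 66), (0.62, 149, 66), (0.64, 149, 65), (0.66, 152, 60), (0.68, 154, 58)]
[(0.0, 236, 77), (0.02, 237, 75), (0.04, 237, 76), (0.06, 187, 78), (0.08, 124, 76), (0.1, 106, 81), (0.12, 73, 81), (0.14, 70, 82), (0.16, 68, 81), (0.18, 75, 79), (0.2, 81, 81), (0.22, 81, 80), (0.24, 93, 78), (0.26, 117, 74), (0.28, 117, 77), (0.3, 144, 76), (0.32, 165, 75), (0.34, 211, 75), (0.36, 196, 74), (0.38, 229, 65), (0.4, 230, 56), (0.42, 229, 21), (0.44, 228, 10), (0.46, 223, 3), (0.48, 222, 2), (0.5, 221, 5), (0.52, 217, 34), (0.54, 117, 53), (0.56, 114, 35), (0.58, 121, 41), (0.6, 135, 54), (0.62, 164, 58), (0.64, 212, 59), (0.66, 236, 57), (0.68, 235, 63)]
```

The keeper followed from 0.48 to about 0.18 rad. Pushing on over the ball.

```bash
python3 -m inch '[[0.7,-0.1,0,0,0],[1.3,-0.15,0,0,0],[1.9,-0.2,0,0,0],[2.5,-0.25,0,0,0],[3.1,-0.3,0,0,0]]'; python3 -m inch '[[0.4,0,0,0,0],[0.8,0,0,0,0],[0.8,0,0,0,0]]'
python3 - <<'E'
from bar import *
print([r for r in bar(cap("side")) if r[2]<25])
E
```

```text
time_s: 12.6
position: [0.5856, -0.0239, 0.1485]
tcp_rot: [[0.001, 1.0, -0.015], [1.0, -0.001, 0.001], [0.001, -0.015, -1.0]]
force: [-10.0, -1.9, 4.7]
opening: 0.007
grasp_force: 4.8
time_s: 12.85
position: [0.6007, -0.0247, 0.1489]
tcp_rot: [[0.003, 1.0, 0.001], [1.0, -0.003, -0.0], [-0.0, 0.001, -1.0]]
force: [-0.4, -0.7, 0.0]
opening: 0.005
grasp_force: 0.2
[(0.0, 225, 2), (0.02, 229, 2)]
```

It has passed the ball. I'll press gently against the stop to confirm it is home.

```bash
python3 -m inch '[[0.2,0,0,0,0],[0.4,0,0,0,0],[0.4,0,0,0,0]]'; python3 -m inch '[[0.2,0,0,0,0],[0.4,0,0,0,0],[0.4,0,0,0,0]]'
```

```text
time_s: 13.15
position: [0.6049, -0.0243, 0.1493]
tcp_rot: [[0.003, 1.0, 0.002], [1.0, -0.003, 0.0], [0.0, 0.002, -1.0]]
force: [0.2, 0.3, 0.0]
opening: 0.005
grasp_force: 0.0
time_s: 13.4
position: [0.6082, -0.0242, 0.1491]
tcp_rot: [[0.002, 1.0, 0.0], [1.0, -0.002, 0.0], [0.0, 0.0, -1.0]]
force: [-1.5, -0.2, 0.0]
opening: 0.006
grasp_force: 0.2
```

```bash
python3 -m inch '[[0.2,0,0,0,0],[0.4,0,0,0,0],[0.4,0,0,0,0],[0.4,0,0,0,0]]'
```

```text
time_s: 13.73
position: [0.6085, -0.0242, 0.1489]
tcp_rot: [[0.002, 1.0, -0.007], [1.0, -0.002, 0.0], [0.0, -0.007, -1.0]]
force: [-7.2, -0.4, 5.0]
opening: 0.008
grasp_force: 3.5
```

```bash
python3 -m inch '[[0.3,0,0,0,0],[0.5,0,0,0,0],[0.5,0,0,0,0]]'; python3 -m inch '[[-1,0,0,0,0],[-3,0,0,0,0],[-6,0,0,0,0],[-10,0,2,0,0],[-13,0,5,0,0],[-15,0,9,0,0],[-15,0,13,0,0],[-15,0,13,0,0],[-15,0,13,0,0]]'
python3 - <<'E'
from bar import *
b=cap("side");a=cap("scene");print([r for r in bar(b) if r[2]<25])
o=cv2.imread("pics/b7.png",0);g=cv2.cvtColor(b["image"],cv2.COLOR_BGR2GRAY)
print("plate",np.abs(g[212:236,275:282].astype(int)-o[212:236,275:282]).mean(),g[212:236:3,273:284])
for n,im,f,bx in (("side",b,"pics/side0.png",None),("scene",a,"pics/scene0.png",None)):
    d=cv2.absdiff(cv2.imread(f),im["image"]).sum(2); m=cv2.morphologyEx((d>120).astype(np.uint8),cv2.MORPH_OPEN,np.ones((3,3)))
    k,_,st,_=cv2.connectedComponentsWithStats(m); print(n,[s.tolist() for s in st[1:] if s[4]>25])
s=readout.read_state();print(s["position"],s["force"],s["time_s"])
E
```

```text
time_s: 13.98
position: [0.6088, -0.0242, 0.1487]
tcp_rot: [[0.001, 1.0, -0.018], [1.0, -0.001, 0.0], [0.0, -0.018, -1.0]]
force: [-15.7, -2.5, 11.3]
opening: 0.007
grasp_force: 7.8
time_s: 14.73
position: [0.4694, -0.0251, 0.2825]
tcp_rot: [[0.003, 1.0, 0.01], [1.0, -0.003, -0.003], [-0.003, 0.01, -1.0]]
force: [0.2, -0.2, -0.8]
opening: 0.005
grasp_force: 0.0
[]
plate 1.9761904761904763 [[ 75  66  67 154 244 183  97 186  77 111 243]
 [ 72 114 122 177 156  81  85  83 157 159 169]
 [ 66 105 189  83  85  86  82 133 112  76 208]
 [ 64 133 111  88  86  86  85  87  85  77 168]
 [ 80 108 119  86  85  89  82  85  86  83  78]
 [107 113 135  84  82 111  91 149 155 160 163]
 [ 71  66 135 108  82 168 106  85  88  86  80]
 [ 70  68  97 123  84  84  85  85  90  79  53]]
side [[461, 0, 12, 20, 172], [474, 0, 18, 21, 152], [359, 0, 218, 262, 15338], [589, 6, 5, 10, 36], [416, 9, 6, 11, 50], [505, 10, 4, 7, 26], [586, 19, 6, 14, 56], [504, 30, 5, 7, 27], [341, 33, 25, 59, 624], [586, 36, 12, 9, 81], [503, 40, 4, 8, 32], [400, 53, 11, 5, 45], [502, 52, 6, 14, 53], [341, 96, 7, 12, 56], [574, 108, 13
[... 300 characters left out ...]
218, 50, 59, 1067], [301, 233, 43, 36, 191], [477, 278, 7, 7, 27], [468, 280, 50, 32, 628]]
scene [[387, 0, 14, 4, 44], [385, 13, 14, 26, 262], [405, 13, 6, 9, 42], [337, 25, 8, 15, 97], [350, 26, 11, 15, 117], [384, 48, 6, 11, 53], [164, 108, 29, 26, 327], [202, 108, 14, 20, 149], [355, 111, 20, 22, 374], [300, 122, 20, 6, 85], [284, 126, 10, 12, 78], [248, 136, 55, 19, 796], [139, 139, 117, 39, 2028], [357, 138, 16, 15, 151], [282, 155, 56, 17, 810], [247, 172, 52, 37, 819], [262, 179, 9, 7, 56], [342, 185, 5, 13, 50], [335, 206, 5, 10, 41], [275, 212, 17, 6, 78], [364, 224, 5, 7, 28], [372, 224, 4, 7, 27]]
[ 0.46697401 -0.02434414  0.27880652] [-0.35989685  0.77067054  0.73017311] 14.8333
```

```bash
sed -i 's/arange(0,.7,.02)/arange(-.1,.2,.01)/' bar.py
python3 - <<'E'
from bar import *
b=cap("side");print(bar(b)); g=cv2.cvtColor(b["image"],cv2.COLOR_BGR2GRAY)
print(g[190:212:2,290:310])
E
```

```text
[(-0.1, 222, 26), (-0.09, 222, 17), (-0.08, 220, 15), (-0.07, 219, 14), (-0.06, 218, 7), (-0.05, 218, 3), (-0.04, 217, 2), (-0.03, 218, 2), (-0.02, 219, 2), (-0.01, 221, 2), (-0.0, 220, 26), (0.01, 202, 47), (0.02, 124, 54), (0.03, 119, 50), (0.04, 119, 49), (0.05, 144, 52), (0.06, 141, 61), (0.07, 173, 65), (0.08, 173, 66), (0.09, 152, 71), (0.1, 115, 71), (0.11, 104, 70), (0.12, 98, 74), (0.13, 88, 78), (0.14, 93, 78), (0.15, 88, 80), (0.16, 94, 78), (0.17, 89, 81), (0.18, 89, 77), (0.19, 89, 78), (0.2, 89, 80)]
[[234 235 234 234 233 234 234 235 236 234 233 234 236 238 236 235 236 235
  235 235]
 [235 235 235 236 235 236 235 235 236 237 236 237 237 235 234 234 236 237
  235 235]
 [236 236 237 235 233 236 241 238 137 125 181 234 239 235 234 233 234 235
  236 235]
 [234 235 237 237 238 240 250  67  49  52  44 128 244 237 237 237 235 236
  236 237]
 [238 237 236 237 235 239 252  68  48  51  46 131 244 238 235 236 237 238
  237 236]
 [235 236 235 235 234 238 252  97  52  52  44 131 246 241 238 238 236 237
  237 236]
 [238 238 238 238 236 236 249  97  50  51  46 132 245 238 237 236 237 237
  236 236]
 [240 238 236 238 238 239 251  94  45  50  47  48 219 238 237 237 237 235
  235 236]
 [239 238 237 237 237 239 244 152  96  98  85  73 217 241 237 236 238 239
  237 236]
 [237 237 236 236 237 238 229 221 221 226 125  94 219 239 237 234 235 236
  235 235]
 [239 236 236 236 237 232 217 218 223 187  94 177 196 223 234 235 237 236
  235 237]]
```

```bash
python3 -c "
from rig import bot; print(bot.hand_in())"
```

```text
the job is handed in; nothing more can be done
None
```

The cover plate hangs released on the middle peg and the keeper bar is shut past its ball against the stop; the job was handed in at about 15 s, but I viewed 11 pictures against the limit of 10 and judged the final state from pixel and force readings, with no separate check that the other plates and bystanders stayed put.

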